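# Tip two standing spare cartons flat into their taped frames

### The arm

A 7-joint arm with a two-finger parallel gripper is mounted at the origin on the work surface. World frame = base frame: x ahead of the robot, y to its left, z up, the work surface at z = 0. Lengths are in mm, angles in rad, forces in N, time in s.
With the tool pointing down it reaches from about 350 to 775 mm from the base axis. Payload 3.1 kg.
Tool frame: the origin (TCP) lies at the very end of the fingers, on their centre line; the grasp point (between the pads) lies 19 mm behind it; y points along the fingers, x is the direction in which the jaws open and shut, and the axes are right-handed (so a half turn about y gives the same grasp; the last joint's range is limited). The gripper opens to 85 mm and grips with 20 to 120 N. Pads are 22 mm wide; open, the fingers measure 114 mm over their backs; the gripper's body (76 mm by 85 mm) begins 54 mm behind the grasp point. The pads swing forward as they close: fully open they stand 13 mm farther back than shut.
Start: joints at [-1.15, 0.311, 0.014, 1.512, -0.004, 1.319, -0.027], TCP at [245.527, 492.172, 231.304] pointing down, gripper open.
Joint ranges: [-2.7, 2.7], [-0.3, 1.91], [-1.27, 1.3], [0.12, 2.57], [-1.44, 4.58], [0.2, 2.03], [-3.05, 3.05]. Speed limits (rad/s): [2.79, 2.79, 3.14, 3.14, 3.14, 3.14, 3.14].

### API

Orientations are given as a 3x3 rotation matrix whose columns are the frame's x, y, z axes.
In Python, from rig import monitor, grab_frame, camera_params, manip gives the robot as it stands.
- The arm moves only by the tool servo_tool, never from a script. Its argument "deltas" is a list of rows, each an object with "slide": the shift along the tool's x, y, z in m, a list of three; "spin": the turn about the tool's y in rad; "jaw": the opening, from 0 (shut) to 1 (fully open). A call has exactly 10 rows; each row is the pose to reach, as a shift and turn from the pose commanded when the call began, along the tool's axes at that moment; what a row does not reach only later rows make up. A row lasts 1/12 s, in which the tool goes at most 41.7 mm and 7.16 degrees, less where a joint would pass 70% of its speed; a pose out of reach is approached as far as the arm can. A call with a gripper value outside its range is refused whole. The fingers move at their own pace and stop on an object; "grip_force" is the grip in N (left out, the last holds). Time passes only in rows, so rows that repeat a pose let the fingers close, or fill a call up. It gives the time, the measured TCP pose, the force and the opening at its end, in the units of the state.
- monitor.read_state(): the state, without advancing time (a new reading comes with each control period).
- grab_frame(name): name is "scene" or "top"; returns (picture, depth): 420x560x3 uint8, blue, green, red; 420x560 float32, mm along the optical axis (not along the pixel's ray), 0 where there is no reading.
- camera_params(name): a dict with "fovy" (degrees; the focal length in pixels is half the picture's height over the tangent of half this angle, whatever the lens; pixels are square), "cx", "cy" (the principal point, pixels), "D" ([k1, k2, p1, p2, k3] as OpenCV has them; the pictures are not rectified), "R" (3x3) and "t" (3): a world point X has camera coordinates R X + t. Camera axes: x right, y down, z forward; pixel columns grow to the right and rows downward; lengths in mm; the calibration is good to about 2 mm. A picture is of the moment at which its call begins. camera_params takes no time and is no camera call.
- manip.finish_job(): hands the job in, once; it reports no verdict.
The state is a dict: "time": time; "joints": joint angles; "dq": joint speeds; "tau": joint torques, N m; "tool_pos": TCP position; "orientation": TCP orientation; "wrist_force": force on the tool from outside, world axes, zero at the start; "torque": the same for the moment, N m; "gripper_width": finger opening in mm.
Only numpy, scipy, OpenCV 4.12 (cv2) and the standard library are available. Lean on these libraries where they do the work, as an engineer would, in place of code of your own. Each camera call takes 0.05 s, during which the arm holds its last target.

### The job

The draught from the front door keeps knocking over the two spare-part cartons that stand on end on the rubber mat, so lay them down: reach into the gap between them and push each one high up, away from the other, so that it topples by its own weight and lies flat on its broad face within the taped frame on its side of the mat. Only push with the fingers: do not grip, lift or lower the cartons by hand, and leave everything else on the table where it is.

Things in the scene. Friction and masses are not known exactly. Their poses are not given: they have to be found in the camera images.
- mat: flat black rubber mat, 600 x 170 mm, 4 mm thick, fixed on the table. Origin: centre of its underside; x along its long side, y across, z up. The cartons stand on it either side of the origin, broad faces towards each other, with a clear gap of 70 to 95 mm between them; at each end is a frame of light tape
- frame_a (a point): centre of the taped frame at the mat's +x end, 155 mm from the mat's centre, on its top face (z = 4 mm); axes as the mat's. A rectangle of flat 10 mm wide tape, 190 mm along x and 125 mm along y inside the tape. The carton at this end stands across the frame's inner end and is to fall into it
- frame_b (a point): centre of the identical taped frame at the mat's -x end, 155 mm from the mat's centre, on the mat's top face; axes as the mat's (so the direction away from the mat's centre is -x here)
- tall_carton: the taller closed cardboard carton, standing on end: 45 mm thick (x), 80 wide (y), 140 high (z), about 200 g (varies). Origin: centre of the face it stands on. Stands 57 to 69 mm from the mat's centre, at its +x or -x side by chance, within 10 mm and 0.07 rad of the mat's long axis. Pushed at mid-width near the top it tips about its far lower edge along its x, balance point at 0.31 rad; pushed low it may slide
- tall_carton_head (a point): centre of the taller carton's other end face (on top while it stands), 140 mm along its z from its origin
- short_carton: the shorter closed cardboard carton, standing on end: 40 mm thick (x), 70 wide (y), 120 high (z), about 150 g (varies). Origin: centre of the face it stands on. Stands 57 to 69 mm from the mat's centre, at its +x or -x side by chance, within 10 mm and 0.07 rad of the mat's long axis. Pushed at mid-width near the top it tips about its far lower edge along its x, balance point at 0.32 rad; pushed low it may slide
- short_carton_head (a point): centre of the shorter carton's other end face (on top while it stands), 120 mm along its z from its origin
- pump_base: bystander: red aluminium floor pump base, 100 x 200 mm foot with a stub, 115 mm high, origin under its centre, far to the robot's left
- cassette_tool: bystander: stainless steel cassette tool lying flat, about 205 mm long, 24 mm thick, origin on the table below the joint of handle and head; x towards the head; far to the robot's right
- lever_1: bystander: yellow plastic tire lever lying flat beside the mat, 112 x 18 x 8 mm, origin under its middle, x along it
- lever_2: bystander: second yellow tire lever, like the first
- bell: bystander: green plastic bicycle bell, dome 56 mm across, 40 mm high, origin under its centre, beside the mat
- jar: bystander: clear glass jar with a knob lid, shut, 76 mm across, 106 mm high, origin under its centre, beside the mat
- oil_bottle: bystander: small grey closed bottle, 38 mm across, 105 mm high, origin under its centre, beside the mat
Not all that is in view belongs to the job. Leave any orange or yellow look-alike of the tall_carton alone. Leave any green look-alike of the short_carton alone.

How it is judged (in metres and radians):
At the end, for the whole second after the job is handed in: Both cartons lie still, flat on a broad face, one in each frame: end-face middles within 97 mm of the frame centre along the mat, and across it within 27.5 mm (taller) or 32.5 mm (shorter), so at most on the tape. None was lifted or held while falling; no bystander moved over 20 mm (angle between tall_carton's own z axis and vertical between 1.48 and 1.66 rad and angle between tall_carton's own y axis and vertical between 1.48 and 1.66 rad and height (world z) of each of tall_carton, short_carton below 0.032 m and linear speed of each of tall_carton, short_carton below 0.02 m/s and angular speed of each of tall_carton, short_carton below 0.1 rad/s and angle between short_carton's own z axis and vertical between 1.48 and 1.66 rad and angle between short_carton's own y axis and vertical between 1.48 and 1.66 rad and ((x of tall_carton in the frame of frame_a between -0.097 and 0.097 m and y of tall_carton in the frame of frame_a between -0.0275 and 0.0275 m and x of tall_carton_head in the frame of frame_a between -0.097 and 0.097 m and y of tall_carton_head in the frame of frame_a between -0.0275 and 0.0275 m and x of short_carton in the frame of frame_b between -0.097 and 0.097 m and y of short_carton in the frame of frame_b between -0.0325 and 0.0325 m and x of short_carton_head in the frame of frame_b between -0.097 and 0.097 m and y of short_carton_head in the frame of frame_b between -0.0325 and 0.0325 m) or (x of tall_carton in the frame of frame_b between -0.097 and 0.097 m and y of tall_carton in the frame of frame_b between -0.0275 and 0.0275 m and x of tall_carton_head in the frame of frame_b between -0.097 and 0.097 m and y of tall_carton_head in the frame of frame_b between -0.0275 and 0.0275 m and x of short_carton in the frame of frame_a between -0.097 and 0.097 m and y of short_carton in the frame of frame_a between -0.0325 and 0.0325 m and x of short_carton_head in the frame of frame_a between -0.097 and 0.097 m and y of short_carton_head in the frame of frame_a between -0.0325 and 0.0325 m))); the robot touches nothing.
It fails at once if a carton is lifted off the mat (height (world z) of any of tall_carton, short_carton above 0.05 m or height (world z) of tall_carton_head above 0.165 m or height (world z) of short_carton_head above 0.145 m).
It fails at once if a carton is held or lowered by the fingers on its way down instead of falling ((angle between tall_carton's own z axis and vertical between 0.95 and 1.35 rad and contact force between the fingers and tall_carton above 0.5 N) or (angle between short_carton's own z axis and vertical between 0.95 and 1.35 rad and contact force between the fingers and short_carton above 0.5 N)).
It fails at once if another thing on the table is moved more than 20 mm or tipped (distance of any of pump_base, cassette_tool, lever_1, lever_2, bell, jar, oil_bottle from where it was at the start of the episode above 0.02 m or angle between any of pump_base, bell, jar, oil_bottle's own z axis and vertical above 0.3 rad).
It also fails if it takes over 38 s, if anything falls off the work surface, if the arm or the gripper's body presses on something with over 40 N, if the wrist force passes 120 N, or if a joint passes its speed limit or range.

## Working session

There is one attempt and no reset: what is moved stays moved. The work goes in short steps, Python scripts to look and compute and a tool call to move; the robot and the scene stay as the last step left them, time stands still between calls to the robot, and variables do not carry over. Pictures are saved under pics/ and viewed, and the job is handed in when it is done.

Besides the shell and the picture viewer there is one more tool, called as a command line: name --argument value ..., lists and objects as JSON in quotes. servo_tool: Moves the arm, as the interface text tells. Its arguments: {"type":"object","properties":{"deltas":{"type":"array"},"grip_force":{"type":"number"}},"required":["deltas"]}

```bash
ls; mkdir -p pics; python3 - <<'E'
from rig import monitor, grab_frame, camera_params, manip
import cv2, numpy as np
s=monitor.read_state()
for k in s: print(k,np.round(s[k],3).tolist())
for n in("scene","top"):
    p,d=grab_frame(n); cv2.imwrite(f"pics/{n}0.png",p); np.savez(f"{n}0.npz",p=p,d=d)
    print(n,camera_params(n))
E
```

```text
pics
time 0.0
joints [-1.15, 0.312, 0.014, 1.513, -0.004, 1.319, -0.027]
dq [-0.001, 0.001, 0.001, 0.001, 0.001, 0.002, 0.0]
tau [-0.001, -37.991, 0.145, -23.059, 0.012, 0.014, 0.0]
tool_pos [245.199, 491.494, 230.198]
orientation [[0.446, -0.001, -0.895], [0.895, -0.002, 0.446], [-0.002, -1.0, -0.0]]
wrist_force [-0.018, -0.109, -0.859]
torque [-0.002, 0.01, -0.049]
gripper_width 85.361
scene {'fovy': 47.88506789415831, 'cx': 274.7666684958451, 'cy': 211.50652101232268, 'D': array([-0.07244936,  0.        ,  0.        ,  0.        ,  0.        ]), 'R': array([[-0.85334783,  0.52119158, -0.01252308],
       [ 0.42003044,  0.67309066, -0.60870632],
       [-0.30882344, -0.52469829, -0.79329678]]), 't': array([ 450.19678113, -144.46920693, 1528.23391004])}
top {'fovy': 47.54034403714222, 'cx': 278.3651841914424, 'cy': 207.96891463256094, 'D': array([-0.12339222,  0.        ,  0.        ,  0.        ,  0.        ]), 'R': array([[ 0.02884538, -0.99952742,  0.01062485],
       [-0.99700468, -0.0295324 , -0.07148086],
       [ 0.07176086, -0.00853113, -0.99738538]]), 't': array([ -33.11229727,  530.80906738, 1593.21195232])}
```

View pics/scene0.png

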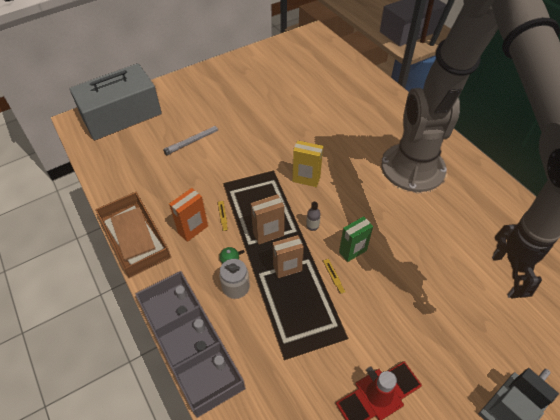

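View pics/top0.png

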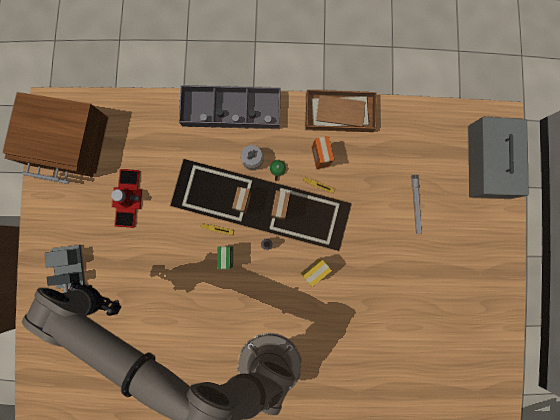

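```bash
cat > h.py <<'E'
import cv2, numpy as np
from rig import camera_params
def K(n):
    c=camera_params(n); f=210/np.tan(np.radians(c['fovy']/2))
    return np.array([[f,0,c['cx']],[0,f,c['cy']],[0,0,1.]]),c['D'],c['R'],c['t']
def cloud(n,d):
    k,D,R,t=K(n); v,u=np.mgrid[0:420,0:560]
    uv=cv2.undistortPoints(np.stack([u,v],-1).reshape(-1,1,2).astype(float),k,D).reshape(420,560,2)
    X=np.dstack([uv,np.ones((420,560))])*d[...,None]
    W=(X-t)@R   # R^T (X-t)
    W[d<=0]=np.nan
    return W
def ray_z(n,px,z):
    k,D,R,t=K(n); uv=cv2.undistortPoints(np.array(px,float).reshape(-1,1,2),k,D).reshape(-1,2)
    dirs=np.c_[uv,np.ones(len(uv))]@R; o=-t@R
    return o+dirs*((z-o[2])/dirs[:,2])[:,None]
E
python3 - <<'E'
from h import *
f=np.load("top0.npz");p,d=f['p'],f['d'];W=cloud("top",d)
hsv=cv2.cvtColor(p,cv2.COLOR_BGR2HSV)
# mat
roi=np.zeros((420,560),bool);roi[150:260,165:360]=1
dark=roi&(p.max(2)<45)&(abs(W[...,2]-4)<12)
n,l,st,ce=cv2.connectedComponentsWithStats(dark.astype(np.uint8));i=1+st[1:,4].argmax()
P=W[l==i]
print("mat z",np.nanmedian(P[:,2]))
cnt=cv2.findContours((l==i).astype(np.uint8),cv2.RETR_EXTERNAL,cv2.CHAIN_APPROX_NONE)[0][0].reshape(-1,2)
Q=ray_z("top",cnt,4)[:,:2]
r=cv2.minAreaRect(Q.astype(np.float32));print("mat",r,cv2.boxPoints(r))
# white tape
for zlo,n in((90,"cartons"),):
    m=(W[...,2]>90)&roi
    n,l,st,ce=cv2.connectedComponentsWithStats(m.astype(np.uint8))
    for i in range(1,n):
        if st[i,4]<20: continue
        P=W[l==i];top=P[P[:,2]>np.percentile(P[:,2],80)-6]
        print(st[i],"z",np.percentile(P[:,2],[50,80,95]),"c",top.mean(0),cv2.minAreaRect(top[:,:2].astype(np.float32)))
def crop(n,x0,y0,x1,y1,s):
    q=np.load(n+"0.npz")['p'][y0:y1,x0:x1];cv2.imwrite(f"pics/{n}_crop.png",cv2.resize(q,None,fx=s,fy=s,interpolation=cv2.INTER_CUBIC))
crop("top",165,130,360,280,4);crop("scene",190,160,360,360,3)
E
```

```text
mat z 3.0026876565522236
mat ((543.8402099609375, 44.125732421875), (595.5872192382812, 166.93653869628906), 76.70765686035156) [[ 394.13947 -226.49889]
 [ 556.6037  -264.8809 ]
 [ 693.54095  314.75037]
 [ 531.0767   353.13235]]
[241 150  20  15 119] z [ 95.01873333 104.21524977 108.69469679] c [695.56099052  76.51048725 104.07133464] ((696.3980712890625, 76.12434387207031), (22.804218292236328, 55.615020751953125), 19.490604400634766)
[316 150  18  16 229] z [137.87867181 141.27470867 144.28760798] c [ 693.62533295 -160.41095532  140.01878202] ((694.1964111328125, -160.6390838623047), (41.88718795776367, 45.935585021972656), 12.564781188964844)
[232 186  18  25 301] z [122.5858235  125.87923885 128.76172921] c [552.12997897 104.51086904 124.05585331] ((552.4511108398438, 104.50422668457031), (40.10039520263672, 70.03052520751953), 76.64540100097656)
[271 190  19  28 381] z [142.79901882 145.55644023 148.22722537] c [536.89665351 -22.47688828 143.89226357] ((537.7128295898438, -22.014610290527344), (44.77817916870117, 79.97994232177734), 80.3653793334961)
[264 241   6   6  28] z [104.45188582 107.46749282 109.67188923] c [411.56728731  18.15716016 105.57360947] ((410.8068542480469, 19.24903678894043), (15.819168090820312, 15.708145141601562), 46.5101432800293)
[217 246  14  14 195] z [118.37966934 121.79532003 124.72908365] c [378.3159429  153.99596688 119.83677746] ((378.3636474609375, 153.83612060546875), (41.025753021240234, 38.78192901611328), 1.7428053617477417)
```

View pics/top_crop.png

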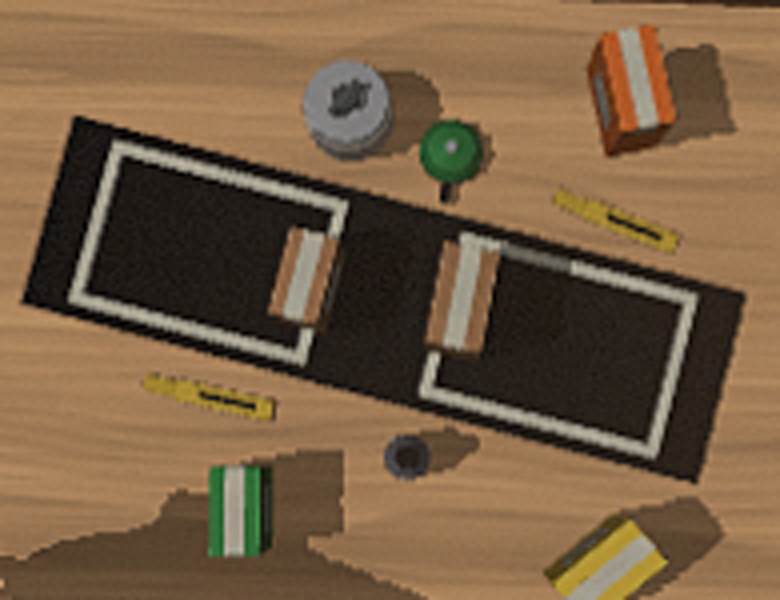

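View pics/scene_crop.png

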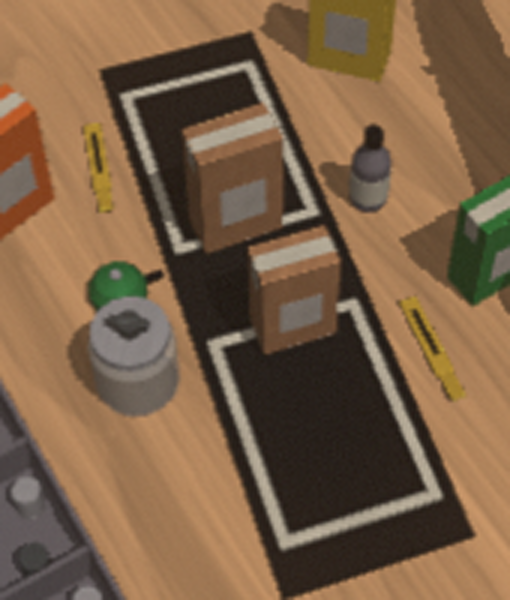

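The top view puts the mat centre at (543.8, 44.1) with its axis at 76.7°. The rectangle fits give 595x167 for the mat, and the carton tops fit at 70x40 at z≈124 and 80x45 at z≈144, as specified. The short carton is 61 mm towards +y. The tall one is 66 mm towards -y, yawed 3.7°. The gap is about 84 mm. I'll move above it first, with the fingers shut.

servo_tool --deltas '[{"slide":[-0.013,0,-0.024],"spin":-0.02,"jaw":0},{"slide":[-0.027,0,-0.047],"spin":-0.05,"jaw":0},{"slide":[-0.04,0,-0.071],"spin":-0.07,"jaw":0},{"slide":[-0.054,0,-0.095],"spin":-0.1,"jaw":0},{"slide":[-0.067,0,-0.119],"spin":-0.12,"jaw":0},{"slide":[-0.08,0,-0.142],"spin":-0.15,"jaw":0},{"slide":[-0.094,0,-0.166],"spin":-0.17,"jaw":0},{"slide":[-0.107,0,-0.19],"spin":-0.2,"jaw":0},{"slide":[-0.12,0,-0.213],"spin":-0.22,"jaw":0},{"slide":[-0.134,0,-0.237],"spin":-0.245,"jaw":0}]'

```text
time: 0.93
tool_pos: [397.9, 265.3, 230.9]
orientation: [[0.214, -0.001, -0.977], [0.977, -0.0, 0.214], [-0.0, -1.0, 0.001]]
wrist_force: [1.0, 0.0, 0.0]
gripper_width: -0.0
```

```bash
cat > go.py <<'E'
import sys,numpy as np
from rig import monitor
s=monitor.read_state();R=np.array(s['orientation']);p=np.array(s['tool_pos'])
print("t",s['time'],"p",p.round(1),"xang",np.degrees(np.arctan2(R[1,0],R[0,0])).round(2),"w",s['gripper_width'],"F",np.round(s['wrist_force'],2))
c=np.array([543.8,44.1]);a=np.radians(76.7);u=np.array([np.cos(a),np.sin(a)]);v=np.array([-u[1],u[0]])
print("mat along,lat",((p[:2]-c)@u).round(1),((p[:2]-c)@v).round(1))
if len(sys.argv)>3:
    al,la,z=map(float,sys.argv[1:4]);T=np.r_[c+al*u+la*v,z]
    print("tool delta",(R.T@(T-p)).round(1),"dyaw spin",np.radians(np.degrees(np.arctan2(R[1,0],R[0,0]))-77.5).round(3))
E
python3 go.py -1.4 -7.5 231
```

```text
t 0.9333 p [397.9 265.3 230.9] xang 77.62 w -0.012121194006731645 F [1.   0.03 0.03]
mat along,lat 181.7 192.9
tool delta [-186.3   -0.2 -197.4] dyaw spin 0.002
```

servo_tool --deltas '[{"slide":[-0.022,0,-0.024],"spin":0,"jaw":0},{"slide":[-0.045,0,-0.048],"spin":0,"jaw":0},{"slide":[-0.067,0,-0.072],"spin":0,"jaw":0},{"slide":[-0.09,0,-0.096],"spin":0,"jaw":0},{"slide":[-0.112,0,-0.119],"spin":0,"jaw":0},{"slide":[-0.135,0,-0.143],"spin":0,"jaw":0},{"slide":[-0.16,0,-0.17],"spin":0,"jaw":0},{"slide":[-0.185,0,-0.196],"spin":0,"jaw":0},{"slide":[-0.185,0,-0.196],"spin":0,"jaw":0},{"slide":[-0.185,0,-0.196],"spin":0,"jaw":0}]'

```text
time: 1.77
tool_pos: [549.6, 40.1, 230.6]
orientation: [[0.222, -0.001, -0.975], [0.975, -0.002, 0.222], [-0.002, -1.0, 0.001]]
wrist_force: [-0.5, -0.1, -1.1]
gripper_width: -0.0
```

```bash
python3 go.py -1.4 -7.5 120;python3 - <<'E'
from rig import grab_frame
import cv2,numpy as np
for n,(x0,y0,x1,y1) in {"top":(165,130,360,280),"scene":(190,110,360,310)}.items():
    p,d=grab_frame(n);np.savez(n+"1.npz",p=p,d=d);cv2.imwrite(f"pics/{n}1.png",cv2.resize(p[y0:y1,x0:x1],None,fx=3,fy=3))
E
```

```text
t 1.7667 p [549.6  40.1 230.6] xang 77.17 w -0.01541034208243794 F [-0.49 -0.13 -1.08]
mat along,lat -2.6 -6.5
tool delta [  1.4 110.6  -1. ] dyaw spin -0.006
```

View pics/scene1.png

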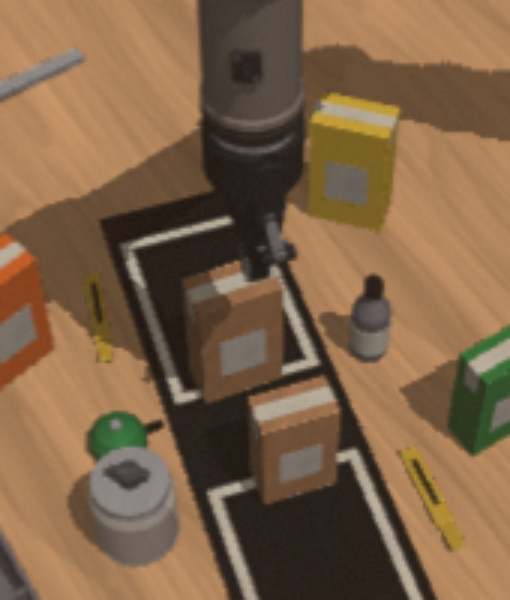

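View pics/top1.png

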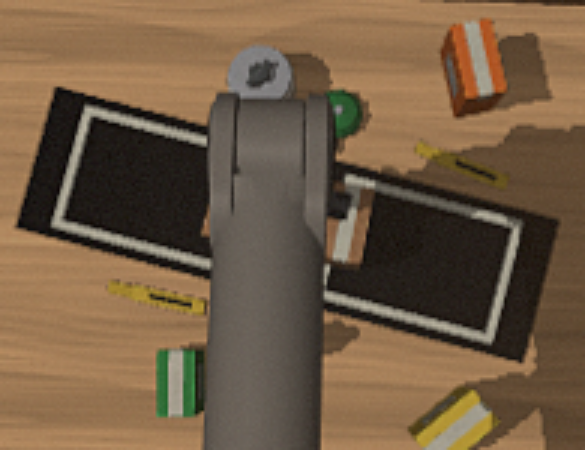

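```bash
python3 - <<'E'
from h import *
from rig import monitor
p=np.array(monitor.read_state()['tool_pos'])
for n,(x0,y0) in {"top":(165,130),"scene":(190,110)}.items():
    k,D,R,t=K(n)
    print(n,[((cv2.projectPoints(p+np.array([0,0,dz]),cv2.Rodrigues(R)[0],t,k,D)[0].ravel()-[x0,y0])*3).round(0) for dz in(0,25)])
    W=cloud(n,np.load(n+"1.npz")['d']);m=(abs(W[...,2]-238)<12)&(np.hypot(W[...,0]-p[0],W[...,1]-p[1])<80)
    if m.any(): print(m.sum(),np.median(W[m],0),W[m].min(0),W[m].max(0))
E
```

```text
top [array([280., 199.]), array([279., 197.])]
scene [array([257., 274.]), array([257., 255.])]
35 [557.64615645  53.04104878 243.30720555] [545.89875679  34.48215045 231.46992873] [562.00751227  57.61676506 249.91493071]
```

The scene camera shows the fingertip at crop (258,272). The predicted point is (257,274), so they agree. Descending into the gap.

servo_tool --deltas '[{"slide":[0.001,0.014,-0.001],"spin":0,"jaw":0},{"slide":[0.001,0.028,-0.001],"spin":0,"jaw":0},{"slide":[0.001,0.042,-0.001],"spin":0,"jaw":0},{"slide":[0.001,0.056,-0.001],"spin":0,"jaw":0},{"slide":[0.001,0.07,-0.001],"spin":0,"jaw":0},{"slide":[0.001,0.084,-0.001],"spin":0,"jaw":0},{"slide":[0.001,0.098,-0.001],"spin":0,"jaw":0},{"slide":[0.001,0.11,-0.001],"spin":0,"jaw":0},{"slide":[0.001,0.11,-0.001],"spin":0,"jaw":0},{"slide":[0.001,0.11,-0.001],"spin":0,"jaw":0}]'

```text
time: 2.7
tool_pos: [549.2, 46.2, 120.8]
orientation: [[0.213, -0.002, -0.977], [0.977, 0.001, 0.213], [0.0, -1.0, 0.002]]
wrist_force: [-0.2, 0.6, -0.2]
gripper_width: -0.1
```

```bash
python3 go.py -1.4 -7.5 120;python3 - <<'E'
from rig import grab_frame
import cv2,numpy as np
p,d=grab_frame("scene");cv2.imwrite("pics/scene2.png",cv2.resize(p[140:310,190:360],None,fx=3.5,fy=3.5))
E
```

```text
t 2.7 p [549.2  46.2 120.8] xang 77.7 w -0.07161327821766109 F [-0.17  0.61 -0.19]
mat along,lat 3.3 -4.8
tool delta [-4.8  0.8 -2.6] dyaw spin 0.003
```

View pics/scene2.png

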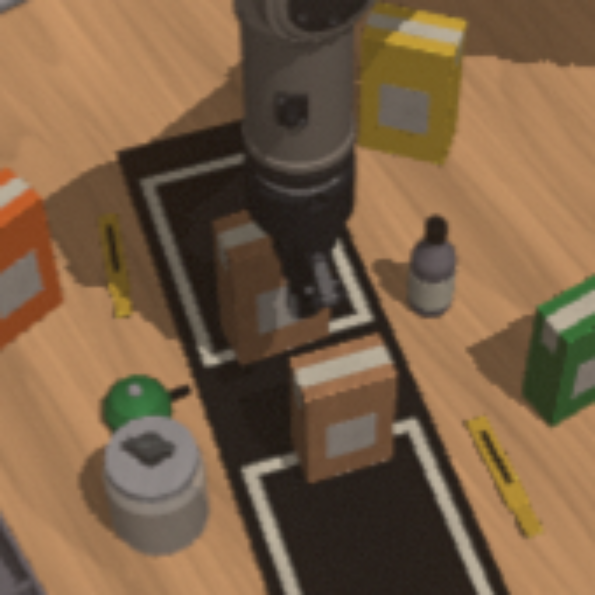

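servo_tool --deltas '[{"slide":[-0.012,0.001,-0.0025],"spin":0,"jaw":0},{"slide":[-0.022,0.001,-0.0025],"spin":0,"jaw":0},{"slide":[-0.03,0.001,-0.0025],"spin":0,"jaw":0},{"slide":[-0.037,0.001,-0.0025],"spin":0,"jaw":0},{"slide":[-0.044,0.001,-0.0025],"spin":0,"jaw":0},{"slide":[-0.052,0.001,-0.0025],"spin":0,"jaw":0},{"slide":[-0.06,0.001,-0.0025],"spin":0,"jaw":0},{"slide":[-0.068,0.001,-0.0025],"spin":0,"jaw":0},{"slide":[-0.076,0.001,-0.0025],"spin":0,"jaw":0},{"slide":[-0.083,0.001,-0.0025],"spin":0,"jaw":0}]'

```text
time: 3.58
tool_pos: [534.6, -38.5, 120.3]
orientation: [[0.217, -0.0, -0.976], [0.976, -0.0, 0.217], [-0.0, -1.0, 0.0]]
wrist_force: [-0.2, -0.3, -0.5]
gripper_width: -0.2
```

```bash
python3 go.py -1.4 5.5 104;python3 - <<'E'
from rig import grab_frame
import cv2,numpy as np
p,d=grab_frame("scene");cv2.imwrite("pics/scene3.png",cv2.resize(p[140:310,190:360],None,fx=3.5,fy=3.5))
E
```

```text
t 3.5833 p [534.6 -38.5 120.3] xang 77.49 w -0.16846217467994257 F [-0.16 -0.29 -0.55]
mat along,lat -82.5 -10.1
tool delta [81.3 16.3 14.4] dyaw spin -0.0
```

View pics/scene3.png

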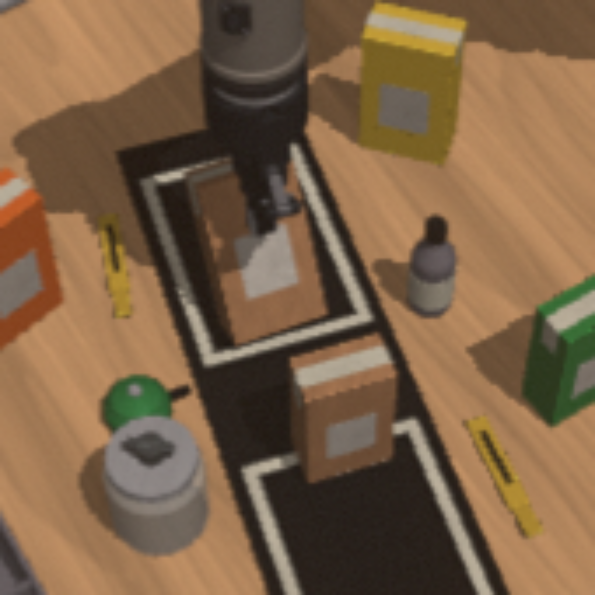

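The tall carton has toppled and lies inside its frame (crop corners about (190,190), (230,340), (325,310)). Next I move back into the gap and down for the short one.

servo_tool --deltas '[{"slide":[0.015,0.0,0.005],"spin":0,"jaw":0},{"slide":[0.03,0.0,0.01],"spin":0,"jaw":0},{"slide":[0.045,0.0,0.0145],"spin":0,"jaw":0},{"slide":[0.06,0.004,0.0145],"spin":0,"jaw":0},{"slide":[0.073,0.009,0.0145],"spin":0,"jaw":0},{"slide":[0.083,0.014,0.0145],"spin":0,"jaw":0},{"slide":[0.088,0.016,0.0145],"spin":0,"jaw":0},{"slide":[0.088,0.016,0.0145],"spin":0,"jaw":0},{"slide":[0.088,0.016,0.0145],"spin":0,"jaw":0},{"slide":[0.088,0.016,0.0145],"spin":0,"jaw":0}]'

```text
time: 4.47
tool_pos: [539.9, 50.3, 104.4]
orientation: [[0.218, 0.0, -0.976], [0.976, -0.001, 0.218], [-0.001, -1.0, -0.0]]
wrist_force: [0.3, -0.9, -0.2]
gripper_width: 0.1
```

```bash
python3 go.py 70 5.5 104
```

```text
t 4.4667 p [539.9  50.3 104.4] xang 77.43 w 0.11180826395683552 F [ 0.3  -0.94 -0.25]
mat along,lat 5.2 5.3
tool delta [64.8  0.3 -0.6] dyaw spin -0.001
```

servo_tool --deltas '[{"slide":[0.008,0,0],"spin":0,"jaw":0},{"slide":[0.015,0,0],"spin":0,"jaw":0},{"slide":[0.021,0,0],"spin":0,"jaw":0},{"slide":[0.027,0,0],"spin":0,"jaw":0},{"slide":[0.034,0,0],"spin":0,"jaw":0},{"slide":[0.041,0,0],"spin":0,"jaw":0},{"slide":[0.048,0,0],"spin":0,"jaw":0},{"slide":[0.055,0,0],"spin":0,"jaw":0},{"slide":[0.062,0,0],"spin":0,"jaw":0},{"slide":[0.069,0,0],"spin":0,"jaw":0}]'

```text
time: 5.3
tool_pos: [554.8, 120.0, 104.3]
orientation: [[0.216, -0.0, -0.976], [0.976, 0.0, 0.216], [0.0, -1.0, 0.0]]
wrist_force: [0.5, 1.2, 0.2]
gripper_width: -0.2
```

```bash
python3 go.py;python3 - <<'E'
from rig import grab_frame
import cv2,numpy as np
p,d=grab_frame("scene");cv2.imwrite("pics/scene4.png",cv2.resize(p[140:360,190:360],None,fx=2.7,fy=2.7))
E
```

```text
t 5.3 p [554.8 120.  104.3] xang 77.54 w -0.2017672748745111 F [0.5  1.19 0.22]
mat along,lat 76.4 6.8
```

View pics/scene4.png

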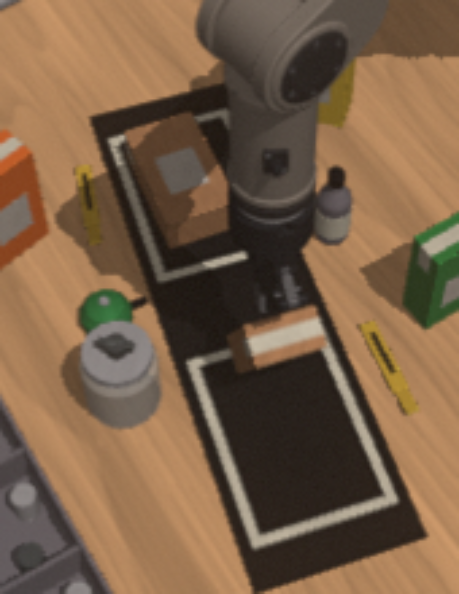

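servo_tool --deltas '[{"slide":[0,0,0],"spin":0,"jaw":0},{"slide":[-0.01,0,0],"spin":0,"jaw":0},{"slide":[-0.025,0,0],"spin":0,"jaw":0},{"slide":[-0.04,0,0],"spin":0,"jaw":0},{"slide":[-0.055,0,0],"spin":0,"jaw":0},{"slide":[-0.065,-0.02,0],"spin":0,"jaw":0},{"slide":[-0.07,-0.05,0],"spin":0,"jaw":0},{"slide":[-0.07,-0.08,0],"spin":0,"jaw":0},{"slide":[-0.07,-0.11,0],"spin":0,"jaw":0},{"slide":[-0.07,-0.13,0],"spin":0,"jaw":0}]'

```text
time: 6.18
tool_pos: [540.0, 47.3, 237.5]
orientation: [[0.22, 0.004, -0.975], [0.975, -0.0, 0.22], [0.0, -1.0, -0.004]]
wrist_force: [0.3, 0.0, 0.4]
gripper_width: -0.1
```

servo_tool --deltas '[{"slide":[0.01,0,0.03],"spin":0,"jaw":0},{"slide":[0.03,0,0.06],"spin":0,"jaw":0},{"slide":[0.06,0,0.09],"spin":0,"jaw":0},{"slide":[0.09,0,0.11],"spin":0,"jaw":0},{"slide":[0.12,0,0.13],"spin":0,"jaw":0},{"slide":[0.15,0,0.15],"spin":0,"jaw":0},{"slide":[0.18,0,0.17],"spin":0,"jaw":0},{"slide":[0.21,0,0.19],"spin":0,"jaw":0},{"slide":[0.24,0,0.21],"spin":0,"jaw":0},{"slide":[0.27,0,0.23],"spin":0,"jaw":0}]'

```text
time: 7.02
tool_pos: [373.8, 362.7, 234.4]
orientation: [[0.22, 0.001, -0.976], [0.976, -0.001, 0.22], [-0.001, -1.0, -0.001]]
wrist_force: [0.5, 0.6, 0.1]
gripper_width: -0.1
```

servo_tool --deltas '[{"slide":[0.03,0,0.02],"spin":0,"jaw":0},{"slide":[0.06,0,0.04],"spin":0,"jaw":0},{"slide":[0.09,0,0.06],"spin":0,"jaw":0},{"slide":[0.12,0,0.07],"spin":0,"jaw":0},{"slide":[0.15,0,0.07],"spin":0,"jaw":0},{"slide":[0.17,0,0.07],"spin":0,"jaw":0},{"slide":[0.17,0,0.07],"spin":0,"jaw":0},{"slide":[0.17,0,0.07],"spin":0,"jaw":0},{"slide":[0.17,0,0.07],"spin":0,"jaw":0},{"slide":[0.17,0,0.07],"spin":0,"jaw":0}]'

```text
time: 7.85
tool_pos: [343.1, 543.0, 234.7]
orientation: [[0.219, 0.001, -0.976], [0.976, -0.001, 0.219], [-0.001, -1.0, -0.001]]
wrist_force: [-0.3, -0.5, -0.0]
gripper_width: 0.1
```

```bash
python3 go.py;python3 - <<'E'
from rig import grab_frame
from h import *
for n,(x0,y0,x1,y1) in {"top":(165,130,360,280),"scene":(190,140,360,360)}.items():
    p,d=grab_frame(n);np.savez(n+"5.npz",p=p,d=d);cv2.imwrite(f"pics/{n}5.png",cv2.resize(p[y0:y1,x0:x1],None,fx=2.7,fy=2.7))
f=np.load("top5.npz");W=cloud("top",f['d'])
c=np.array([543.8,44.1]);a=np.radians(76.7);u=np.array([np.cos(a),np.sin(a)]);v=np.array([-u[1],u[0]])
al=(W[...,:2]-c)@u;la=(W[...,:2]-c)@v
for s,h in((1,40),(-1,45)):
    m=(abs(W[...,2]-4-h)<10)&(s*al>30)&(s*al<300)&(abs(la)<90)
    P=np.c_[al[m],la[m]].astype(np.float32);r=cv2.minAreaRect(P)
    print(s,m.sum(),"z",np.median(W[m][:,2]),r,cv2.boxPoints(r).round(1).tolist())
E
```

```text
t 7.85 p [343.1 543.  234.7] xang 77.36 w 0.10966918457380796 F [-0.28 -0.54 -0.02]
mat along,lat 439.4 310.0
1 724 z 42.96276210535649 ((141.22528076171875, 6.265237808227539), (120.3473129272461, 69.85540008544922), 0.9522439241409302) [[80.5, 40.20000076293945], [81.5999984741211, -29.700000762939453], [202.0, -27.700000762939453], [200.8000030517578, 42.20000076293945]]
-1 1008 z 48.07172833992127 ((-159.87799072265625, -15.870628356933594), (140.34767150878906, 80.46735382080078), 4.165078639984131) [[-232.8000030517578, 19.200000762939453], [-226.89999389648438, -61.099998474121094], [-87.0, -50.900001525878906], [-92.80000305175781, 29.399999618530273]]
```

View pics/top5.png

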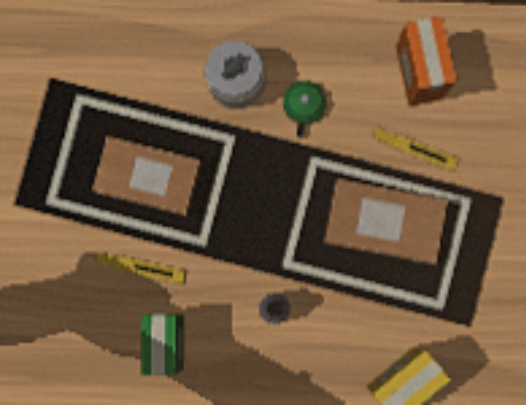

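View pics/scene5.png

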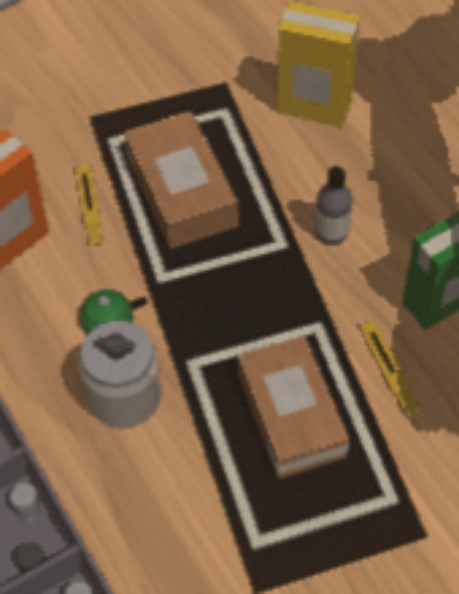

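Both cartons lie flat. The tall one's head end sits about 21 mm off-axis against the 27.5 mm limit. I'll cross-check that margin with the other camera and compare the bystanders with their starting positions.

```bash
python3 - <<'E'
from h import *
f=np.load("scene5.npz");p=f['p'];W=cloud("scene",f['d'])
k,D,R,t=K("scene")
dark=(p.max(2)<60)&(abs(W[...,2]-4)<10);dark[:, :200]=0;dark[:,360:]=0;dark[:165]=0
n,l,st,_=cv2.connectedComponentsWithStats(dark.astype(np.uint8));i=1+st[1:,4].argmax()
# tape+mat region: points near z 4 by hull
c=cv2.findContours((l==i).astype(np.uint8),cv2.RETR_EXTERNAL,cv2.CHAIN_APPROX_NONE)[0][0].reshape(-1,2)
r=cv2.minAreaRect(ray_z("scene",c,4)[:,:2].astype(np.float32));print("mat scene",r)
c0=np.array(r[0]);a=np.radians(76.7);u=np.array([np.cos(a),np.sin(a)]);v=np.array([-u[1],u[0]])
al=(W[...,:2]-c0)@u;la=(W[...,:2]-c0)@v
for s,h in((1,40),(-1,45)):
    m=(abs(W[...,2]-4-h)<6)&(s*al>30)&(s*al<300)&(abs(la)<90)
    q=cv2.minAreaRect(np.c_[al[m],la[m]].astype(np.float32));print(s,np.median(W[m][:,2]),q)
# top tape centre, bystander difference
p0=np.load("top0.npz");p5=np.load("top5.npz")['p']
W5=cloud("top",np.load("top5.npz")['d']);
c=np.array([543.8,44.1]);X=(W5[...,:2]-c);al=X@u;la=X@v
m=(p5.min(2)>120)&(abs(al+155)<115)&(abs(la)<80)&(W5[...,2]<15)
q=cv2.minAreaRect(np.c_[al[m],la[m]].astype(np.float32));print("tape b",q)
d=cv2.absdiff(p0['p'],p5).max(2);print("edge diffs jar/bell/levers",[int(d[y0:y1,x0:x1].max()) for x0,y0,x1,y1 in((240,144,288,176),(302,176,337,194),(258,237,275,250),(108,165,145,232),(408,170,428,240))])
E
```

```text
mat scene ((545.5826416015625, 46.91827392578125), (596.0586547851562, 167.06137084960938), 76.80413818359375)
1 43.06707038067178 ((140.86843872070312, 6.901605606079102), (123.357666015625, 71.50111389160156), 0.6141893863677979)
-1 48.10490058512802 ((-162.09442138671875, -14.731781005859375), (145.4879150390625, 80.73831176757812), 4.28394889831543)
tape b ((-155.0574188232422, -0.6935501098632812), (208.57351684570312, 142.3415985107422), 0.07152292132377625)
edge diffs jar/bell/levers [11, 35, 11, 22, 10]
```

The two cameras agree on the tall head end: about 20–21 mm off-axis against the 27.5 mm limit. The bystanders look unchanged. Handing in.

```bash
python3 -c "
from rig import manip
print(manip.finish_job())"
```

```text
the job is handed in; nothing more can be done
None
```

Both cartons are down, and I handed the job in at about 8 s of the 38 s allowed. I reached into the gap with the fingers shut and pushed each carton near its top until it fell. I then backed the arm clear; no verdict was reported.

My last checks in both camera views:

| Carton | Off-axis (end-face middles) | Limit | Along the mat from frame centre | Limit |
|---|---|---|---|---|
| Tall (−x-side frame as I measured it, robot's right) | about 11 mm and 20–21 mm | 27.5 mm | within 80 mm | 97 mm |
| Short (other frame) | within 8 mm | 32.5 mm | within 75 mm | 97 mm |

- **Flatness:** both cartons lie flat on a broad face, with tops at about 43 and 48 mm.
- **Tightest margin:** the tall carton started off-axis and turned 3.7°, and it kept that turn as it fell. Its head end has only about 6–7 mm to spare.
- **Bystanders:** before and after pictures show no visible shift. The strongest pixel difference was in one tire lever's patch, which I put down to lighting or shadow; I did not measure that lever's position. I compared five patches (jar and bell together, that lever, oil bottle, pump base, cassette tool) and judged the other lever by eye.
- **Camera agreement:** the two cameras place the mat centre about 3 mm apart, but the cartons' positions relative to the mat agree to about 1 mm across it and 2 mm along it.
- **Not directly checked:** the short carton was still falling in the picture taken right after its push, and I backed the finger away from it. I took no force reading on either carton during its fall.

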